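Throw the index lever into the green-marked notch

ROBOT

A 6-joint arm with a two-finger parallel gripper is mounted at the origin on a cart in front of the work surface, level with it; the furniture and walls round the work are solid. World frame = base frame: x ahead of the robot, y to its left, z up, the work surface at z = 0. Lengths are in mm, angles in degrees, forces in N, time in s.
With the tool pointing down it reaches from about 300 to 850 mm from the base axis. Payload 4.2 kg.
Tool frame: the origin (TCP) lies at the very end of the fingers, on their centre line; the grasp point (between the pads) lies 19 mm behind it (env.tcp_to_grasp is the distance from the TCP to the grasp point, in mm); z points along the fingers, y is the line along which they close (so a half turn about z gives the same grasp; the last joint's range is limited). The gripper opens to 91 mm and grips with 3 to 60 N. Pads are 32 mm wide; open, the fingers measure 118 mm over their backs; the gripper's body (76 mm by 178 mm) begins 60 mm behind the grasp point.
Start: joints at [-66.406, 18.312, 89.639, -0, 72.044, -1.146], TCP at [240.647, -522.241, 181.276] pointing down, gripper open.
Joint ranges: [-177.97, 177.97], [-48.28, 115.42], [12.27, 149.76], [-77.06, 257.06], [2.81, 150.46], [-146.56, 146.56]. Speed limits (degrees/s): [147.25, 147.25, 180, 180, 180, 180].

INTERFACE

Orientations are given as [roll, pitch, yaw] about the fixed x, y, z axes, in that order (R = Rz(yaw) Ry(pitch) Rx(roll)).
In Python, from workcell import env gives the robot as it stands.
- The arm moves only by the tool move_arm, never from a script. Its argument "plan" is a list of rows, each a list of 3 entries, a list of its own where there are three numbers: the shift along the world's x, y, z in cm, then the turn about the world's z in degrees, then the closure, from 0 (fully open) to 1 (shut). In form: [[[x, y, z], turn, claw], ...]. A call has 1 to 5 rows; each row shifts and turns the commanded pose from where the row before left it; what a row does not reach is not made up. A row lasts 1/10 s, in which the tool goes at most 50 mm and 8.59 degrees, less where a joint would pass 70% of its speed; a pose out of reach is approached as far as the arm can. A call is refused whole if a number of a shift passes 5 or a number of a turn 8.59, either way. A call with a gripper value outside its range is refused whole. The fingers move at their own pace and stop on an object; "squeeze" is the grip in N (left out, the last holds). Time passes only in rows, so rows that do not move let the fingers close. It gives the time, the measured TCP pose, the force, the opening and the grip force at its end, in the units of the state.
- env.state(): the state, without advancing time (a new reading comes with each control period).
- env.grab_frame(name): name is "scene" or "top"; returns a dict with "frame" (400x640x3 uint8, red, green, blue), "z_map" (400x640 float32, mm along the optical axis (not along the pixel's ray), 0 where there is no reading), "fovy" (degrees; the focal length in pixels is half the picture's height over the tangent of half this angle, whatever the lens; pixels are square), "cx", "cy" (the principal point, pixels), "D" ([k1, k2, p1, p2, k3] as OpenCV has them; the pictures are not rectified), "position" and "orientation" of the camera in the world. Camera axes: x right, y down, z forward; pixel columns grow to the right and rows downward; lengths in mm; the calibration is good to about 2 mm. A picture is of the moment at which its call begins.
- env.job_done(): hands the job in; it is judged then, once.
Trained networks look in a picture, given as the dict that the camera call returned (one of the last four; its "shot" number tells which), for a name from the list of things; names that differ only in an ending like _2 or _b are one class to them, and where a whole thing is asked for, a point or a joint stands for the part that bears it (a point fixed in the world has none). Each returns a list of dicts, best first, with "score" (0 to 1); they miss things now and then, are a little off and sometimes report something else, mostly with a low value. They report only what shows in the picture. A call takes as long as a camera call.
- env.search_frame(picture, label): "point" ([column, row] in pixels, amid what is visible of it).
- env.landmark_of(picture, label): "point" ([column, row] in pixels: a listed point, or the origin of a listed thing).
The state is a dict: "time_s": time; "qpos": joint angles; "qvel": joint speeds; "effort": joint torques, N m; "ee_pos": TCP position; "ee_rot": TCP orientation; "force": force on the tool from outside, world axes, zero at the start; "torque": the same for the moment, N m; "gripper_width": finger opening in mm; "gripper_force": force on a finger pad.
Only numpy, scipy, OpenCV 4.12 (cv2) and the standard library are available. Lean on these libraries where they do the work, as an engineer would, in place of code of your own. Each camera call takes 0.05 s, during which the arm holds its last target. There are 200 camera calls.

TASK

Move the index head's lever from its park notch to the notch marked by the green sleeve, lifting it over the gate and letting it drop fully home, and leave it released there. The end wall and the guard rail leave no room to keep one grip all the way, so on the way set the lever fully home in the middle notch (yellow line), let go, and take it again with the hand turned a quarter turn. Do not disturb the green tin and the two loose rings standing around.

Things in the scene. Friction and masses are not known exactly. Their poses are not given: they have to be found in the camera images.
- index_head: Fixed index head: grey base plate 225 x 400 x 10 mm with an upright pivot. Origin on the bench (z = 0) on the pivot axis; z up; its -x axis points from the pivot to the middle notch. Seen from the pivot, the notches lie, counter-clockwise from above from that -x axis, at: park -1.222 rad, middle 0, two marked notches +0.611 and +1.222 rad. It never moves in an episode.
- gate_middle (a point): Centre of the middle notch (yellow line on the plate in front of it), at the top of the gate: an arc fence of radius 100 mm about the pivot, 10 mm thick, top 36 mm above the bench, with four notches, each 20 mm wide and open at the top, in which the lever's bar lies. Axes as index_head.
- end_wall (a point): Centre of the top edge of an upright grey wall (85 mm long, 8 thick, top 98 mm above the bench) that runs along the parked lever, 9 mm from the grip, on its side away from the other notches: no finger fits between.
- rail_mid (a point): Middle of the guard rail, on its centre line 90 mm above the bench: a steel tube 12 mm thick (top at 96 mm), bent to radius 186 mm about the pivot, outside the grip over the two marked notches, from +0.38 to +1.50 rad from index_head's -x axis. It passes 11 mm from the grip (7 mm at the sleeves): no finger fits between.
- lever (a joint): Turn of the lever about the upright pivot, rad, counter-clockwise seen from above: 0 in the park notch, 1.222 middle notch, 1.833 and 2.443 the two marked notches; stops at -0.06 and 2.52. A seated lever has about 0.04 rad of play either way. Little friction (about 0.05 N m).
- lift (a joint): How far the lever is lifted straight up on its pivot, m: 0 = fully home in a notch, about 0.012 = resting on top of the gate fence, must exceed 0.013 to pass over it, 0.028 = top stop. Weight and a return spring press it down: about 5 N when home, 7 N when lifted.
- lever_grip (a point): Centre of the top of the lever's black grip: upright square block 34 x 34 x 62 mm with a red dot on top, rigid on the end of the lever's 12 mm round bar; 152 mm from the pivot axis, 100 mm above the bench when home. x points outward along the lever, y across, z up; block faces square to x and y. Grip it closing along x in park, along y at the rail, either way in the middle.
- sleeve_green: Upright green plastic sleeve, diameter 20, 86 mm tall, on a post of the guard rail: it marks the wanted notch, which is the one on the straight line from the pivot to it. Fixed. Origin at the centre of its underside, 14 mm above the bench, 186 mm from the pivot axis.
- sleeve_white: The same sleeve in white, at the other marked notch (not wanted). Green and white may be either way round.
- grease_tin: Loose green tin with white lid, diameter 67, 38 mm tall; origin at the centre of its underside. Leave alone.
- red_ring: Loose ring wrapped in red net, diameter 75, 36 mm tall; origin at the centre of its underside. Leave alone.
- steel_ring: Loose plain metal ring, diameter 104, 30 mm tall; origin at the centre of its underside. Leave alone.

How it is judged (in metres and radians):
On the way:
1. the lever is fully home in the middle notch and the fingers have let go of it (value of joint lever between 1.15 and 1.29 rad and value of joint lift below 0.004 m and contact force between each of the arm, the fingers and lever below 0.3 N), for 0.2 s.
At the end, for the whole second after the job is handed in: The lever is at rest and released in the notch at the green sleeve (grip within 45 mm of the sleeve's axis, 34 mm when centred) and fully home (lift under 4 mm) (horizontal distance between lever_grip and sleeve_green below 0.045 m and value of joint lift below 0.004 m and velocity of joint lever between -0.05 and 0.05 rad/s and contact force between the fingers and lever below 0.3 N); the robot touches nothing.
It fails at once if the tin or a loose ring was moved more than 20 mm (distance of any of grease_tin, red_ring, steel_ring from where it was at the start of the episode above 0.02 m).
It also fails if it takes over 54 s, if anything falls off the work surface, if the arm or the gripper's body presses on something with over 40 N, if the wrist force passes 120 N, or if a joint passes its speed limit or range.

## Working session

There is one attempt and no reset: what is moved stays moved. The work goes in short steps, Python scripts to look and compute and a tool call to move; the robot and the scene stay as the last step left them, time stands still between calls to the robot, and variables do not carry over. Pictures are saved under pics/ and viewed, at most 10 in all, crops included, and the job is handed in when it is done.

Besides the shell and the picture viewer there is one more tool, called after "Emit:" as name([rows], argument=value, ...), one row to a line, values as JSON. move_arm: Moves the arm, as the interface text tells. Its arguments: {"type":"object","properties":{"plan":{"type":"array","items":{"type":"array"}},"squeeze":{"type":"number"}},"required":["plan"]}

```bash
ls; mkdir -p pics
cat > h.py <<'E'
import numpy as np, cv2
from workcell import env
from scipy.spatial.transform import Rotation as Ro
def cam(p):
    f=200/np.tan(np.radians(p["fovy"])/2)
    K=np.array([[f,0,p["cx"]],[0,f,p["cy"]],[0,0,1.]])
    o=np.array(p["orientation"],float)
    R=o if o.shape==(3,3) else (Ro.from_euler('xyz',o,degrees=True).as_matrix() if o.size==3 else Ro.from_quat(o).as_matrix())
    return K,np.array(p["D"],float),R,np.array(p["position"],float)
def ray(p,uv):
    K,D,R,t=cam(p)
    n=cv2.undistortPoints(np.array([[uv]],float),K,D)[0,0]
    return R@np.array([n[0],n[1],1.]),t
def at_z(p,uv,z):
    d,t=ray(p,uv); return t+d*(z-t[2])/d[2]
def at_depth(p,uv):
    d,t=ray(p,uv); u,v=int(round(uv[0])),int(round(uv[1]))
    w=p["z_map"][max(v-1,0):v+2,max(u-1,0):u+2]; w=w[w>0]
    return t+d*np.median(w) if w.size else None
def tri(p1,a,p2,b):
    d1,t1=ray(p1,a);d2,t2=ray(p2,b)
    s=np.linalg.lstsq(np.c_[d1,-d2],t2-t1,rcond=None)[0]
    x,y=t1+d1*s[0],t2+d2*s[1]
    return (x+y)/2,np.linalg.norm(x-y)
def proj(p,X):
    K,D,R,t=cam(p)
    return cv2.projectPoints(((np.atleast_2d(X)-t)@R),np.zeros(3),np.zeros(3),K,D)[0][:,0]
E
python3 - <<'E'
from h import *
np.set_printoptions(precision=1,suppress=True)
P={n:env.grab_frame(n) for n in("scene","top")}
for n,p in P.items():
    print(n,p["fovy"],p["cx"],p["cy"],p["D"],p["position"],p["orientation"])
    cv2.imwrite(f"pics/{n}0.png",p["frame"][:,:,::-1])
for l in["index_head","gate_middle","end_wall","rail_mid","lever_grip","sleeve_green","sleeve_white","grease_tin","red_ring","steel_ring"]:
    r={}
    for n,p in P.items():
        for q in env.landmark_of(p,l)[:2]:
            r.setdefault(n,q["point"]); print(l,n,np.array(q["point"]),round(q["score"],2),at_depth(p,q["point"]))
    if len(r)==2: print("   tri",*tri(P["scene"],r["scene"],P["top"],r["top"]))
print(env.state())
E
```

```text
pics
scene 57.94276132993541 321.64013956138035 194.5034610284411 [-0.  0.  0.  0.  0.] [-187.5  658.4  742.1] [-122.3    0.7 -133.2]
top 49.759451078920925 318.9466179441841 201.1373058595185 [-0.1  0.   0.   0.   0. ] [ 453.1  -17.  1216.4] [-174.2   -0.3  -90.1]
index_head scene [305.9 218.3] 0.84 [576.6  25.4  21.2]
index_head top [306.3 192.7] 0.8 [593.3  10.4  61.5]
   tri [598.8  10.1   2. ] 4.730805583159767
gate_middle scene [331.2 218.7] 0.62 [503.3 -22.5  33.5]
gate_middle scene [364.1 213.6] 0.25 [ 463.9 -144.    14.1]
gate_middle top [315.9 226.4] 0.64 [504.6 -15.3   9.1]
   tri [501.5 -17.2  37.3] 5.20289733663668
end_wall scene [286.  215.9] 0.7 [552.4 124.5  93.3]
end_wall top [255.3 208.6] 0.98 [547.4 142.3  98. ]
end_wall top [308.8 192.4] 0.38 [593.9   3.6  62.8]
   tri [543.3 137.4 105.2] 10.383299377211612
rail_mid scene [354.8 187.1] 0.69 [ 521.2 -154.8   92.3]
rail_mid scene [209.8 254.3] 0.3 [631.3 354.2  28.1]
rail_mid top [374.7 220.6] 0.83 [ 520.4 -180.2   10.4]
   tri [ 521.  -165.    88.2] 13.617683383582511
lever_grip scene [293.1 222.2] 0.8 [503.2 136.1
[... 615 characters left out ...]
.6 241.7] 0.72 [462.2 332.    2.1]
red_ring top [373.3 218.1] 0.32 [ 522.2 -165.1   95.4]
   tri [457.6 329.8 -10.7] 14.688641173740407
steel_ring scene [402.2 181.9] 0.75 [ 513.1 -434.2    2.2]
steel_ring top [457.3 233.2] 0.92 [ 484.4 -416.4    0.6]
   tri [ 487.8 -404.6   25.5] 10.722409065009124
{'time_s': 1.1, 'qpos': array([-66.4,  18.3,  89.6,   0. ,  72. ,  -1.1]), 'qvel': array([ 0. ,  0. ,  0.1, -0.1, -0.1, -0. ]), 'effort': array([ -0. , -41.2, -23.2,   0.1,   0. ,  -0. ]), 'ee_pos': array([ 240.7, -522.2,  181.3]), 'ee_rot': array([180. ,  -0. ,  24.7]), 'force': array([ 0.1,  0.1, -0.3]), 'torque': array([-0., -0., -0.]), 'gripper_force': 0.0, 'gripper_width': 91.32369675972053}
```

View pics/scene0.png

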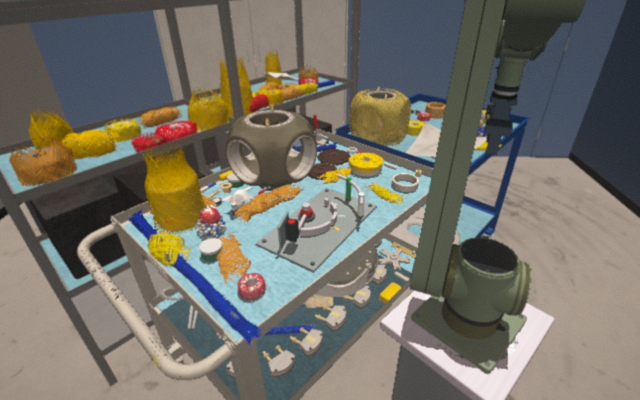

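View pics/top0.png

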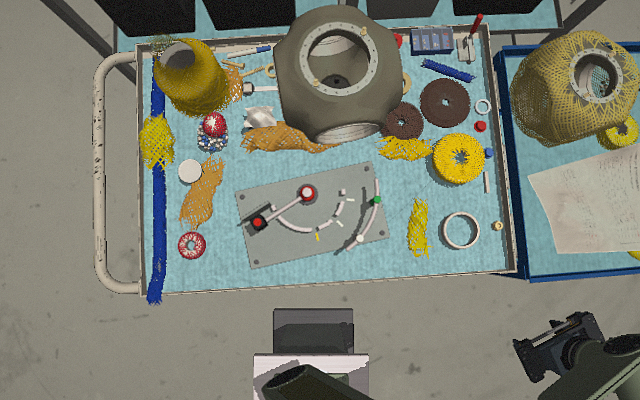

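The scene picture shows the index head mid-bench, the parked lever's black grip near (293,222), the green sleeve at about (348,190) and the white one at (361,207). In the top picture the grip is at (258,223), the hub at (306,193), the yellow line at (317,237), the white sleeve at (358,238) and the green sleeve at (377,200). Green therefore marks the last notch (+1.222). Next I'll refine the head's pose from depth and the landmarks.

```bash
cat > fit.py <<'E'
from h import *
from scipy.optimize import least_squares
np.set_printoptions(precision=1,suppress=True)
P={n:env.grab_frame(n) for n in("scene","top")}
def cloud(p):
    K,D,R,t=cam(p); v,u=np.mgrid[:400,:640]
    n=cv2.undistortPoints(np.c_[u.ravel(),v.ravel()].astype(float).reshape(-1,1,2),K,D)[:,0]
    z=p["z_map"].ravel(); X=(np.c_[n,np.ones(len(n))]*z[:,None])@R.T+t; X[z==0]=-999
    return X.reshape(400,640,3)
LM={"index_head":(0,0,0),"gate_middle":(-100,0,36)}
def pol(r,a,z): return (-r*np.cos(a),-r*np.sin(a),z)
LM["rail_mid"]=pol(186,.94,90); LM["lever_grip"]=pol(152,-1.222,100)
obs=[]
for l in LM:
    for n,p in P.items():
        q=env.landmark_of(p,l)
        if q: obs.append((n,l,np.array(q[0]["point"])))
for n,p in P.items():
    C=cloud(p); hsv=cv2.cvtColor(p["frame"],cv2.COLOR_RGB2HSV).astype(int); H,S,V=[hsv[...,i] for i in range(3)]
    near=(np.hypot(C[...,0]-510,C[...,1]-137)<45)
    for nm,m in (("griptop",near&(abs(C[...,2]-100)<4)),("reddot",near&(C[...,2]>85)&((H<8)|(H>172))&(S>130)&(V>90)),
        ("greensl",(np.hypot(C[...,0]-575,C[...,1]+175)<60)&(C[...,2]>15)&(H>50)&(H<85)&(S>90)),
        ("yellow",(np.hypot(C[...,0]-490,C[...,1]+20)<60)&(C[...,2]<40)&(H>20)&(H<35)&(S>110))):
        if m.sum()<2: print(n,nm,m.sum()); continue
        v,u=np.nonzero(m); c=np.array([u.mean(),v.mean()])
        print(n,nm,m.sum(),c,C[m].mean(0),C[m].min(0),C[m].max(0))
        if nm=="reddot": obs.append((n,"lever_grip",c)); print("  at100",at_z(P[n],c,100))
def W(x,X): c,s=np.cos(x[2]),np.sin(x[2]); X=np.array(X,float); return np.array([x[0]+c*X[0]-s*X[1],x[1]+s*X[0]+c*X[1],X[2]])
f=lambda x:np.concatenate([proj(P[n],W(x,LM[l]))[0]-uv for n,l,uv in obs])
r=least_squares(f,[598,10,.27],loss="soft_l1",x_scale=[10,10,.1])
print("pose",r.x[:2],np.degrees(r.x[2]))
for (n,l,uv),e in zip(obs,f(r.x).reshape(-1,2)): print(n,l,uv,e)
for a in(-1.222,0,1.222): print(a,W(r.x,pol(152,a,100)))
print("green sleeve",W(r.x,pol(186,1.222,100)), env.state()["time_s"])
E
python3 fit.py
```

```text
scene griptop 117 [288.2 221.8] [516.9 143.7  99.5] [491.8 118.4  96.1] [552.9 180.4 103.5]
scene reddot 28 [291.  221.2] [512.2 137.  100.8] [503.1 124.4  98.2] [523.9 146.6 102.7]
  at100 [513.  136.3 100. ]
scene greensl 85 [347.9 188.2] [ 567.3 -169.9   60.9] [ 559.2 -182.2   16.5] [ 577.4 -162.4  103.2]
scene yellow 5 [336.6 228.4] [472.7 -17.4  12.7] [467.5 -20.3  12.2] [478.  -15.3  13.4]
top griptop 197 [256.1 219.8] [518.  139.6  99.2] [491.7 116.2  96.1] [554.2 179.5 103.8]
top reddot 59 [257.1 221.5] [513.5 136.9 101. ] [504.5 126.3  96.1] [522.9 147.2 107.1]
  at100 [513.6 137.  100. ]
top greensl 61 [375.1 199.8] [ 570.7 -171.3   88.1] [ 562.6 -182.9   29.4] [ 579.5 -164.1  106. ]
top yellow 19 [316.8 236.5] [476.5 -17.7  10.6] [466.6 -21.1   4.7] [486.2 -12.8  14.6]
pose [600.8  12. ] 14.325256529276022
scene index_head [331.6 218.1] [-27.1   0.6]
top index_head [305.4 191.7] [0.8 1. ]
scene gate_middle [332.6 220.5] [-3.6 -1.3]
top gate_middle [315.2 227.6] [-0.3 -1.3]
scene rail_mid [356.9 185.1] [-3.2  0.9]
top rail_mid [306.4 192.8] [64.9 21.8]
scene lever_grip [289.4 219.7] [0.8 1.4]
top lever_grip [255.6 219.5] [1.3 1.5]
scene lever_grip [291.  221.2] [-0.8 -0.1]
top lever_grip [257.1 221.5] [-0.2 -0.6]
-1.222 [515.1 137.6 100. ]
0 [453.5 -25.6 100. ]
1.222 [ 585.8 -139.2  100. ]
green sleeve [ 582.4 -173.1  100. ] 1.6
```

Emit:
move_arm([
  [[1.8,4.4,0.5],2,0],
  [[1.8,4.4,0.5],2,0],
  [[1.8,4.4,0.5],2,0],
  [[1.8,4.4,0],2,0],
  [[1.8,4.4,0],2,0],
], squeeze=40)

```text
time_s: 2.1
ee_pos: [331.1, -300.7, 196.6]
ee_rot: [179.9, -0.0, 34.8]
force: [0.7, 0.2, 0.2]
gripper_width: 91.3
gripper_force: 0.0
```

The grip and green sleeve measurements agree with the given geometry: they are 317.4 mm apart against 317.9 expected. That puts the pivot near (596,9) with a head yaw of about 12.9°, the grip at (513.3,136.7) and the park yaw at 33°.

Emit:
move_arm([
  [[1.8,4.4,0],-0.4,0],
  [[1.8,4.4,0],-0.4,0],
  [[1.8,4.4,0],-0.4,0],
  [[1.8,4.4,0],-0.4,0],
  [[1.8,4.4,0],-0.2,0],
])

```text
time_s: 2.6
ee_pos: [421.1, -80.4, 196.6]
ee_rot: [179.9, -0.0, 32.9]
force: [1.0, 0.1, 0.1]
gripper_width: 90.9
gripper_force: 0.0
```

Emit:
move_arm([
  [[1.8,4.4,0],0,0],
  [[1.8,4.4,0],0,0],
  [[1.8,4.4,0],0,0],
  [[1.9,4.4,0],0,0],
  [[1.9,4.3,0],0,0],
])

```text
time_s: 3.1
ee_pos: [513.1, 138.9, 196.5]
ee_rot: [180.0, -0.0, 33.0]
force: [0.1, -0.1, -0.2]
gripper_width: 91.2
gripper_force: 0.0
```

Emit:
move_arm([
  [[0,0,-3],0,0],
  [[0,0,-2],0,0],
  [[0,0,0],0,0],
])

```text
time_s: 3.4
ee_pos: [510.4, 136.7, 143.5]
ee_rot: [-179.9, 0.4, 33.0]
force: [-0.3, -0.0, -0.3]
gripper_width: 91.4
gripper_force: 0.0
```

Run:
```python
from h import *
p=env.grab_frame("scene");q=env.grab_frame("top")
im=np.hstack([cv2.resize(x["frame"][a:b,c:d],(400,400)) for x,a,b,c,d in((p,130,290,220,380),(q,130,290,190,350))])
cv2.imwrite("pics/a1.png",im[:,:,::-1])
```

```text
(no output)
```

View pics/a1.png

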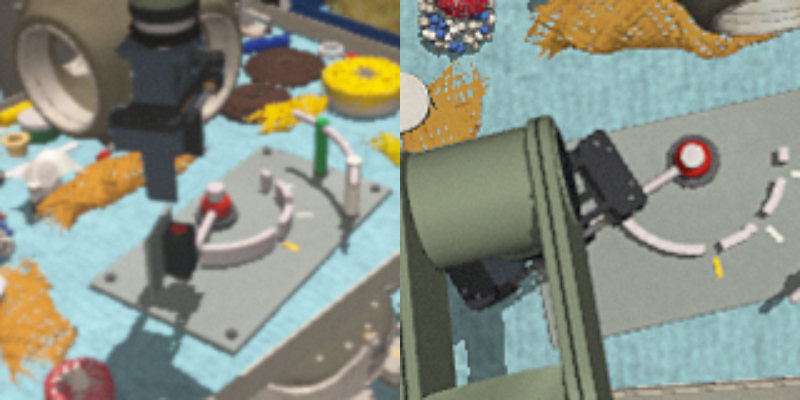

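The hand sits straight above the grip (scene crop: gripper at (165,150), grip at (178,240)). Going down.

Emit:
move_arm([
  [[0,0,-2],0,0],
  [[0,0,-2],0,0],
  [[0,0,-2],0,0],
  [[0,0,-2],0,0],
  [[0,0,0],0,0],
])

```text
time_s: 4.0
ee_pos: [511.8, 136.1, 65.6]
ee_rot: [-180.0, 0.1, 32.9]
force: [0.1, -0.2, 0.1]
gripper_width: 91.0
gripper_force: 0.0
```

Emit:
move_arm([
  [[0,0,-0.4],0,0.3],
  [[0,0,0],0,0.5],
  [[0,0,0],0,0.6],
  [[0,0,0],0,0.8],
  [[0,0,0],0,1],
], squeeze=15)

```text
time_s: 4.5
ee_pos: [513.0, 136.9, 62.8]
ee_rot: [180.0, -0.1, 32.9]
force: [-0.2, 0.1, 0.1]
gripper_width: 53.9
gripper_force: 0.0
```

Emit:
move_arm([
  [[0,0,0],0,1],
  [[0,0,0],0,1],
  [[0,0,0],0,1],
  [[0,0,0],0,1],
  [[0,0,0],0,1],
])

```text
time_s: 5.0
ee_pos: [512.1, 137.3, 62.3]
ee_rot: [-179.9, 0.0, 32.9]
force: [-2.0, 4.2, 0.8]
gripper_width: 33.6
gripper_force: 15.0
```

Emit:
move_arm([
  [[0,0.1,0],0,1],
  [[0,0,0.5],0,1],
  [[0,0,0.8],0,1],
  [[0,0,0.8],0,1],
  [[0,0,0],0,1],
], squeeze=40)

```text
time_s: 5.5
ee_pos: [512.9, 137.3, 84.2]
ee_rot: [180.0, -0.0, 32.9]
force: [0.8, -4.6, -5.8]
gripper_width: 32.8
gripper_force: 40.0
```

Run:
```python
import numpy as np
# arc offsets relative to measured grip at park; pivot (596,9)
c=np.array([596,9.1]);
for a0,a1 in((123,193),(193,263)):
    P=[c+152.5*np.array([np.cos(t),np.sin(t)]) for t in np.radians(np.linspace(a0,a1,11))]
    print(np.round(np.array(P),1).tolist()); print(np.round(np.diff(P,axis=0)/10,2).tolist())
from workcell import env; s=env.state();print(s["ee_pos"],s["force"],s["torque"])
```

```text
[[512.9, 137.0], [498.0, 125.9], [484.5, 113.1], [472.6, 98.7], [462.6, 83.0], [454.6, 66.2], [448.7, 48.6], [445.0, 30.3], [443.5, 11.8], [444.3, -6.8], [447.4, -25.2]]
[[-1.5, -1.11], [-1.35, -1.28], [-1.18, -1.44], [-1.0, -1.57], [-0.8, -1.68], [-0.59, -1.77], [-0.37, -1.82], [-0.15, -1.86], [0.08, -1.86], [0.31, -1.84]]
[[447.4, -25.2], [452.7, -43.1], [460.1, -60.1], [469.6, -76.2], [480.9, -90.9], [494.0, -104.2], [508.5, -115.8], [524.4, -125.5], [541.3, -133.3], [559.1, -138.9], [577.4, -142.3]]
[[0.53, -1.79], [0.74, -1.71], [0.95, -1.6], [1.13, -1.48], [1.31, -1.33], [1.46, -1.16], [1.59, -0.97], [1.69, -0.77], [1.78, -0.56], [1.83, -0.34]]
[512.91797161 137.31198191  84.20634951] [ 0.80955543 -4.64540973 -5.76192071] [-0.28764777  0.08244087 -0.16099668]
```

Emit:
move_arm([
  [[-1.5,-1.1,0],7,1],
  [[-1.35,-1.3,0],7,1],
  [[-1.2,-1.45,0],7,1],
  [[-1.0,-1.55,0],7,1],
  [[-0.8,-1.7,0],7,1],
])

```text
time_s: 6.0
ee_pos: [454.5, 66.0, 83.5]
ee_rot: [179.9, -0.0, 68.2]
force: [4.2, -2.9, -5.5]
gripper_width: 33.1
gripper_force: 40.0
```

Emit:
move_arm([
  [[-0.55,-1.8,0],7,1],
  [[-0.35,-1.8,0],7,1],
  [[-0.1,-1.85,0],7,1],
  [[0.1,-1.85,0],7,1],
  [[0.3,-1.85,0],7,1],
])

```text
time_s: 6.5
ee_pos: [448.1, -25.4, 83.4]
ee_rot: [180.0, 0.0, 103.2]
force: [2.4, -0.4, -6.0]
gripper_width: 33.3
gripper_force: 40.0
```

Emit:
move_arm([
  [[0,0,0],0,1],
  [[0,0,0],0,1],
])

```text
time_s: 6.7
ee_pos: [448.0, -24.6, 83.2]
ee_rot: [180.0, -0.0, 102.8]
force: [2.2, -1.4, -6.5]
gripper_width: 33.1
gripper_force: 40.0
```

Run:
```python
from h import *
p=env.grab_frame("scene");q=env.grab_frame("top")
im=np.hstack([cv2.resize(x["frame"][a:b,c:d],(400,400),interpolation=cv2.INTER_CUBIC) for x,a,b,c,d in((p,165,265,280,380),(q,170,270,270,370))])
cv2.imwrite("pics/a2.png",im[:,:,::-1]); s=env.state(); print(s["ee_pos"],s["ee_rot"],s["force"],s["torque"])
```

```text
[448.05659562 -24.38626413  83.25418092] [-1.79997016e+02  1.43871807e-02  1.02876304e+02] [ 1.77459043 -1.87112753 -6.20650432] [-0.43682385  0.08215767 -0.20727651]
```

View pics/a2.png

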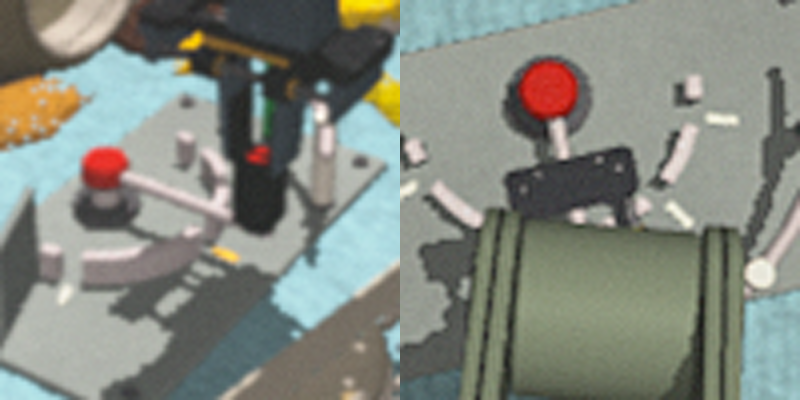

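The bar is lifted above the fence and points at the middle notch (scene crop: bar from (110,175) to (235,210), yellow line at (225,253)). I'll lower it in steps and watch the force.

Emit:
move_arm([
  [[0,0,-0.7],0,1],
  [[0,0,-0.5],0,1],
  [[0,0,-0.3],0,1],
  [[0,0,0],0,1],
])

```text
time_s: 7.2
ee_pos: [448.0, -24.5, 67.8]
ee_rot: [-180.0, -0.0, 102.9]
force: [0.5, -1.0, -5.0]
gripper_width: 33.0
gripper_force: 40.0
```

Emit:
move_arm([
  [[0,0,-0.4],0,1],
  [[0,0,-0.2],0,1],
  [[0,0,0],0,1],
])

```text
time_s: 7.5
ee_pos: [447.6, -24.8, 62.4]
ee_rot: [-179.9, -0.0, 102.9]
force: [-3.6, -1.3, 0.9]
gripper_width: 33.2
gripper_force: 40.0
```

The lever is home (force changed sign). I'll release, back off, turn −90° and take it again.

Emit:
move_arm([
  [[0,0,0],0,0],
  [[0,0,0],0,0],
  [[0,0,0],0,0],
  [[0,0,0],0,0],
  [[0,0,0],0,0],
])

```text
time_s: 8.0
ee_pos: [448.5, -24.7, 62.4]
ee_rot: [180.0, 0.0, 102.9]
force: [-0.2, 0.0, 0.1]
gripper_width: 69.6
gripper_force: 0.0
```

Emit:
move_arm([
  [[0,0,0],0,0],
  [[0,0,0],0,0],
  [[0,0,2],0,0],
  [[0,0,3],0,0],
  [[0,0,2],0,0],
])

```text
time_s: 8.5
ee_pos: [448.7, -24.8, 133.8]
ee_rot: [179.9, 0.0, 102.9]
force: [-0.3, -0.4, -0.5]
gripper_width: 91.0
gripper_force: 0.0
```

Run:
```python
from h import *
p=env.grab_frame("scene");q=env.grab_frame("top")
im=np.hstack([cv2.resize(x["frame"][a:b,c:d],(400,400),interpolation=cv2.INTER_CUBIC) for x,a,b,c,d in((p,165,265,280,380),(q,170,270,270,370))])
cv2.imwrite("pics/a3.png",im[:,:,::-1])
for x in(p,q): print([(np.round(at_z(x,l["point"],100),1),round(l["score"],2)) for l in env.landmark_of(x,"lever_grip")[:1]])
print(env.state()["force"])
```

```text
[(array([437.4, -23.8, 100. ]), 0.91)]
[]
[-0.82308589  0.08943147 -0.86330167]
```

View pics/a3.png

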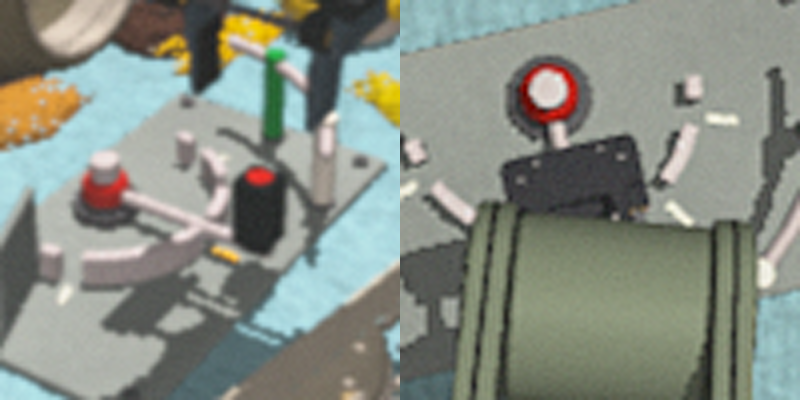

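The picture confirms the lever is home in the middle notch, released: the hub spindle shows white at (105,165) as it did when parked, and the grip stands free at (260,210).

Emit:
move_arm([
  [[0,0,0],-8.5,0],
  [[0,0,0],-8.5,0],
  [[0,0,0],-8.5,0],
  [[0,0,0],-8.5,0],
  [[0,0,0],-8.5,0],
])

```text
time_s: 9.2
ee_pos: [446.9, -24.7, 130.5]
ee_rot: [-179.8, 0.1, 60.1]
force: [0.1, 0.9, 0.2]
gripper_width: 91.4
gripper_force: 0.0
```

Emit:
move_arm([
  [[0,0,0],-8.5,0],
  [[0,0,0],-8.5,0],
  [[0,0,0],-8.5,0],
  [[0,0,0],-8.5,0],
  [[0,0,0],-8.5,0],
])

```text
time_s: 9.7
ee_pos: [446.9, -24.7, 130.5]
ee_rot: [-179.9, 0.2, 17.6]
force: [-0.4, -0.1, -0.3]
gripper_width: 91.5
gripper_force: 0.0
```

Emit:
move_arm([
  [[0,0,0],-5,0],
  [[0,0,-2],0,0],
  [[0,0,-2],0,0],
  [[0,0,-2],0,0],
  [[0,0,-1],0,0],
])

```text
time_s: 10.2
ee_pos: [445.7, -24.6, 59.5]
ee_rot: [-179.9, 0.3, 12.9]
force: [-0.5, 0.4, -0.7]
gripper_width: 91.3
gripper_force: 0.0
```

Emit:
move_arm([
  [[0,0,0],0,0],
  [[0,0,0],0,0.3],
  [[0,0,0],0,0.6],
  [[0,0,0],0,0.8],
  [[0,0,0],0,1],
], squeeze=15)

```text
time_s: 10.7
ee_pos: [448.5, -24.8, 62.8]
ee_rot: [180.0, -0.1, 12.9]
force: [0.6, 0.0, 0.0]
gripper_width: 61.8
gripper_force: 0.0
```

Emit:
move_arm([
  [[0,0,0],0,1],
  [[0,0,0],0,1],
  [[0,0,0],0,1],
  [[0,0,0],0,1],
  [[0,0,0],0,1],
])

```text
time_s: 11.2
ee_pos: [448.0, -24.7, 62.3]
ee_rot: [-180.0, 0.0, 12.9]
force: [-0.2, -0.3, 0.1]
gripper_width: 33.7
gripper_force: 15.0
```

Emit:
move_arm([
  [[0,0,0],0,1],
  [[0,0,0.5],0,1],
  [[0,0,0.8],0,1],
  [[0,0,0.9],0,1],
  [[0,0,0],0,1],
], squeeze=40)

```text
time_s: 11.7
ee_pos: [449.0, -24.6, 85.4]
ee_rot: [180.0, -0.1, 12.9]
force: [4.7, 1.1, -6.7]
gripper_width: 32.9
gripper_force: 40.0
```

Emit:
move_arm([
  [[0.5,-1.8,0],7,1],
  [[0.75,-1.7,0],7,1],
  [[0.95,-1.6,0],7,1],
  [[1.15,-1.5,0],7,1],
  [[1.3,-1.35,0],7,1],
])

```text
time_s: 12.2
ee_pos: [495.3, -103.5, 84.1]
ee_rot: [-179.9, -0.1, 48.1]
force: [5.6, 6.3, -6.2]
gripper_width: 33.0
gripper_force: 40.0
```

Emit:
move_arm([
  [[1.5,-1.1,0],7,1],
  [[1.6,-0.95,0],7,1],
  [[1.7,-0.75,0],7,1],
  [[1.8,-0.55,0],7,1],
  [[1.8,-0.3,0],7,1],
])

```text
time_s: 12.7
ee_pos: [577.8, -140.1, 83.2]
ee_rot: [-179.8, -0.1, 83.2]
force: [0.7, 2.7, -5.6]
gripper_width: 32.9
gripper_force: 40.0
```

Emit:
move_arm([
  [[0,0,0],0,1],
  [[0,0,0],0,1],
])

```text
time_s: 12.9
ee_pos: [577.3, -140.0, 83.1]
ee_rot: [-179.8, -0.1, 82.8]
force: [1.4, 3.2, -5.8]
gripper_width: 33.2
gripper_force: 40.0
```

Run:
```python
from h import *
p=env.grab_frame("scene");q=env.grab_frame("top")
im=np.hstack([cv2.resize(x["frame"][a:b,c:d],(400,400),interpolation=cv2.INTER_CUBIC) for x,a,b,c,d in((p,155,255,290,390),(q,150,250,290,390))])
cv2.imwrite("pics/a4.png",im[:,:,::-1]); s=env.state(); print(s["ee_pos"],s["ee_rot"],s["force"],s["torque"])
d=s["ee_pos"]-[596,9.1,0]; print(np.degrees(np.arctan2(d[1],d[0]))%360,np.hypot(*d[:2]))
```

```text
[ 577.40939075 -140.07153469   83.85373273] [-1.79902307e+02 -4.35161974e-02  8.28462702e+01] [ 1.0266827   3.62125258 -6.2828628 ] [ 0.33741514 -0.39784229 -0.08452052]
262.896099620468 150.3255052047239
```

View pics/a4.png

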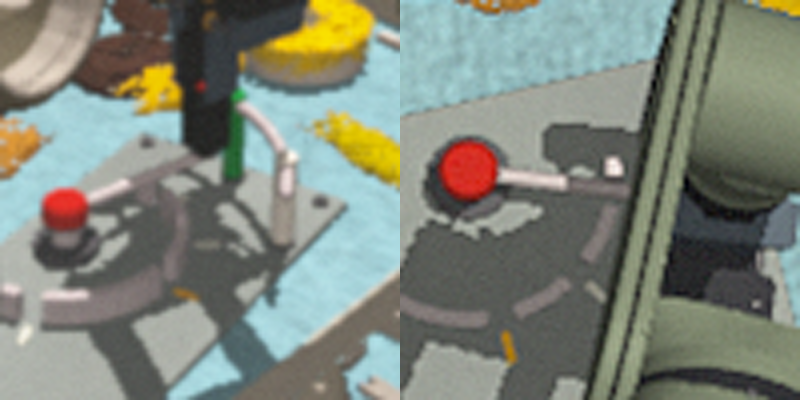

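The bar points at the last gap by the green sleeve (top crop: bar from (500,178) to (630,188), gap just below the fence end at (613,165)). Lowering.

Emit:
move_arm([
  [[0,0,-0.7],0,1],
  [[0,0,-0.5],0,1],
  [[0,0,-0.3],0,1],
  [[0,0,0],0,1],
])

```text
time_s: 13.4
ee_pos: [578.0, -140.5, 68.6]
ee_rot: [-179.9, -0.0, 82.9]
force: [-0.3, 3.5, -4.9]
gripper_width: 32.8
gripper_force: 40.0
```

Emit:
move_arm([
  [[0,0,-0.4],0,1],
  [[0,0,-0.25],0,1],
  [[0,0,0],0,1],
  [[0,0,0],0,1],
])

```text
time_s: 13.8
ee_pos: [578.5, -141.0, 63.1]
ee_rot: [-180.0, 0.0, 83.0]
force: [-0.8, 1.1, -2.5]
gripper_width: 33.0
gripper_force: 40.0
```

Emit:
move_arm([
  [[0,0,-0.1],0,1],
  [[0,0,0],0,0],
  [[0,0,0],0,0],
  [[0,0,0],0,0],
  [[0,0,0],0,0],
])

```text
time_s: 14.3
ee_pos: [579.1, -141.0, 62.1]
ee_rot: [179.9, 0.0, 82.9]
force: [-0.4, 0.4, 0.8]
gripper_width: 62.0
gripper_force: 0.0
```

Emit:
move_arm([
  [[0,0,0],0,0],
  [[0,0,0],0,0],
  [[0,0,0],0,0],
  [[0,0,2],0,0],
  [[0,0,3],0,0],
])

```text
time_s: 14.8
ee_pos: [577.1, -140.3, 110.4]
ee_rot: [-179.7, -0.0, 82.9]
force: [0.6, -0.1, 0.8]
gripper_width: 91.5
gripper_force: 0.0
```

Emit:
move_arm([
  [[0,0,4],0,0],
  [[-3,0,3],0,0],
  [[-5,0,0],0,0],
  [[-5,0,0],0,0],
  [[0,0,0],0,0],
])

```text
time_s: 15.3
ee_pos: [441.5, -139.5, 181.2]
ee_rot: [-179.6, -0.0, 82.9]
force: [0.9, 0.0, 0.8]
gripper_width: 91.1
gripper_force: 0.0
```

Run:
```python
from h import *
p=env.grab_frame("scene");q=env.grab_frame("top")
im=np.hstack([cv2.resize(x["frame"][a:b,c:d],(400,400),interpolation=cv2.INTER_CUBIC) for x,a,b,c,d in((p,155,255,290,390),(q,150,250,290,390))])
cv2.imwrite("pics/a5.png",im[:,:,::-1]); s=env.state(); print(s["time_s"],s["ee_pos"],s["force"])
for x in(p,q):
  for l in env.landmark_of(x,"lever_grip")[:1]: print(at_z(x,l["point"],100),at_depth(x,l["point"]))
```

```text
15.4 [ 448.2576131  -140.79278163  182.36731279] [-0.05828006 -0.60347612 -0.05071082]
[ 588.99770959 -153.1876796   100.        ] [ 604.29856092 -169.17851843   87.34721729]
[ 579.42444601 -140.49944904  100.        ] [ 579.29272786 -140.37064228  101.16449576]
```

View pics/a5.png

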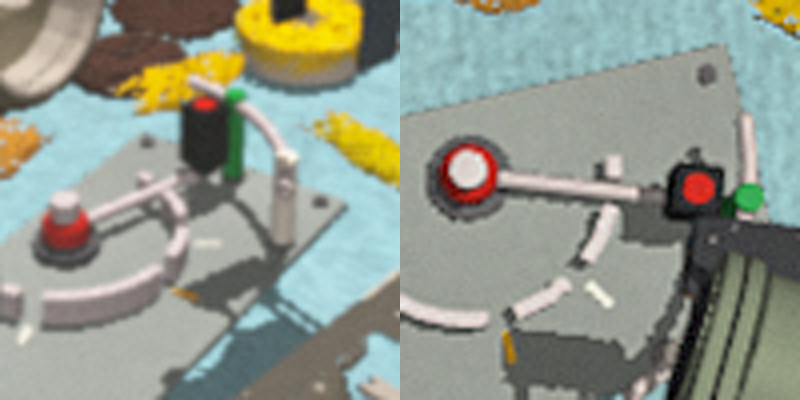

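The lever lies in the last notch beside the green sleeve (top crop: grip at (697,187), sleeve at (748,197)). The spindle shows white as it did when parked, the grip top is about 100 mm high, and the hand is clear.

```bash
python3 -c "
from workcell import env
print(env.job_done())"
```

```text
the job is handed in; nothing more can be done
None
```

I moved the lever to the notch at the green sleeve, home and released, after setting it home and regripping it in the middle notch. I handed the job in at about 15.5 s; no verdict came back.

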